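# Slide the cover sheet in above the work

## Task

One of three things (the ornament, the jar or the tin) stands in the small open-fronted rack and needs a cover over it. Pick up the flat metal cover sheet by its upright grip and slide it from the front onto the lowest pair of rails that passes clear above that thing, fully home against the depth stop at the back, then let go. Feel it in gently, never forcing it: the rail cage may be clamped a few millimetres off to one side, and the depth stop may be set further forward or back; and leave the three things standing where they are.

Things in the scene. Friction and masses are not known exactly. Their poses are not given: they have to be found in the camera images.
- rack: small sheet-metal rack fixed to the desk, 150 mm high, about 112 mm wide (128 at its flared mouth, 150 at its foot), open at its front and top. Origin: on the desk, middle of the bay in which one thing stands; x points from the open front to the back, z up. The rail cage is clamped on the foot up to 5 mm off to either side (along y): rigid, not measured, to be found by feel or sight
- rails_low (a point): nominal point (side offset of the cage not included) half-way between the two lowest ledges, on their top, at the front end of the straight rails: x = -42, z = 40 mm from the rack's origin. The other pairs' ledge tops are at z = 75 and 110 mm. A rail is a channel, ledge below and lip above, 7.5 mm high; ledges stick out 9 mm from the side walls, which are 107 mm apart
- rack_mouth (a point): nominal mid-point of the mouth, x = -62, z = 80 mm from the rack's origin. Lead-ins: from x = -62 to -46 mm the side walls widen outwards by 8 mm each; from x = -53 to -42 mm each ledge bends down and each lip up by 5 mm. Rails run back to x = +64 mm. The rack bears 24 N at most
- touch_bar (a joint): thin upright bar in the middle of the depth stop. The stop is a rigid upright plate 80 mm wide at the back, behind all levels; its face is set anywhere between x = +36 and +56 mm in the rack's frame (not measured, to be felt). The bar is very lightly sprung (under 0.2 N) and stands 5 mm out of the plate: 0 = out, 0.005 m = pushed flush, when the sheet is home against the plate
- sheet: loose plain aluminium cover sheet flat on the desk, left of the rack, about 0.14 kg: plate 92 (x) x 104 (y) x 4 mm, with a tongue 30 mm wide, 4 mm thick from the middle of its front edge to x = -121 mm, and an upright grip on it. Origin: centre of the plate's underside; x points away from the grip, z up. The edge at x = +46 mm enters first; fully home this edge touches the depth stop
- sheet_grip (a point): centre to grasp on the sheet's upright grip, at x = -106, y = 0, z = 28 mm in the sheet's frame, axes as the sheet's. The grip is a flat-sided post, 26 mm along x, 14 mm thick along y, from the tongue (z = 4 mm) up to z = 47 mm
- ornament: silver pear-shaped figurine with two round ears, 61 x 64 mm, 88 mm tall (tallest); origin at the centre of its underside. Stands in the rack or on the desk to the right
- jar: glass jar of brass blanks with a dark screw lid, 51 mm across, 58 mm tall; origin at the centre of its underside. In the rack or on the desk to the right
- tin: flat round polish tin, 66 mm across, 23 mm tall; origin at the centre of its underside. In the rack or on the desk to the right
There are look-alikes about, which are no part of the job. Several things have the shape of the sheet; the one meant has the colours described above.

How it is judged:
On the way:
1. the sheet's leading edge has entered the right rail pair from the front (((horizontal distance between ornament and rack below 0.03 m and z of sheet in the frame of rack between 0.107 and 0.115 m) or (horizontal distance between jar and rack below 0.03 m and z of sheet in the frame of rack between 0.072 and 0.08 m) or (horizontal distance between tin and rack below 0.03 m and z of sheet in the frame of rack between 0.037 and 0.045 m)) and x of sheet in the frame of rack between -0.078 and 0.014 m and y of sheet in the frame of rack between -0.0085 and 0.0085 m), for 0.1 s.
At the end, for the whole second after the job is handed in: the sheet lies level and at rest, released, in the lowest rail pair that clears the thing in the rack (40 mm ledge: tin, 75: jar, 110: ornament; -3/+5 mm), within 2 mm of the depth stop (touch bar over 0.003 m), square to the rack within 0.05 rad; the three things stand upright (((horizontal distance between ornament and rack below 0.03 m and z of sheet in the frame of rack between 0.107 and 0.115 m) or (horizontal distance between jar and rack below 0.03 m and z of sheet in the frame of rack between 0.072 and 0.08 m) or (horizontal distance between tin and rack below 0.03 m and z of sheet in the frame of rack between 0.037 and 0.045 m)) and value of joint touch_bar above 0.003 m and y of sheet in the frame of rack between -0.0085 and 0.0085 m and angle between the x axis of sheet and the x axis of rack, either way round below 0.05 rad and angle between sheet's own z axis and vertical below 0.06 rad and linear speed of sheet below 0.01 m/s and contact force between each of the arm, the fingers and sheet below 0.3 N and angle between each of ornament, jar, tin's own z axis and vertical below 0.15 rad).
It fails at once if the rack is forced (contact force on the rack above 24 N) (contact force between rack and anything else above 24 N).
It fails at once if the ornament is shifted by more than 10 mm or tipped (distance of ornament from where it was at the start of the episode above 0.01 m or angle between ornament's own z axis and vertical above 0.2 rad).
It fails at once if the jar is shifted by more than 10 mm or tipped (distance of jar from where it was at the start of the episode above 0.01 m or angle between jar's own z axis and vertical above 0.2 rad).
It fails at once if the tin is shifted by more than 10 mm or tipped (distance of tin from where it was at the start of the episode above 0.01 m or angle between tin's own z axis and vertical above 0.2 rad).
It also fails if it takes over 58 s, if anything falls off the work surface, if the arm or the gripper's body presses on something with over 40 N, if the wrist force passes 120 N, or if a joint passes its speed limit or range.

## Robot

A 7-joint arm with a two-finger parallel gripper is mounted at the origin on a cart in front of the work surface, level with it; the furniture and walls round the work are solid. World frame = base frame: x ahead of the robot, y to its left, z up, the work surface at z = 0. Lengths are in m, angles in rad, forces in N, time in s.
With the tool pointing down it reaches from about 0.425 to 0.95 m from the base axis. Payload 4.7 kg.
Tool frame: the origin (TCP) lies between the finger pads; the fingertips stand 25 mm ahead of it and the grasp point (between the pads) lies 6 mm ahead of it; z points along the fingers, y is the line along which they close (so a half turn about z gives the same grasp; the last joint's range is limited). The gripper opens to 85 mm and grips with 20 to 120 N. Pads are 22 mm wide; open, the fingers measure 114 mm over their backs; the gripper's body (76 mm by 85 mm) begins 54 mm behind the grasp point. The pads swing forward as they close: fully open they stand 13 mm farther back than shut.
Start: joints at [1.109, 0.469, -0.049, 1.532, 0.024, 1.141, -0.082], TCP at [0.283, -0.613, 0.256] pointing down, gripper open.
Joint ranges: [-2.59, 2.59], [-0.33, 1.99], [-1.39, 1.29], [0.1, 2.45], [-1.04, 4.18], [0.21, 1.99], [-2.66, 2.66]. Speed limits (rad/s): [2.57, 2.57, 3.14, 3.14, 3.14, 3.14, 3.14].

## Interface

Orientations are given as a 3x3 rotation matrix whose columns are the frame's x, y, z axes.
In Python, from rig import * gives the robot as it stands. Calls block until the motion is done:
- movep(position, orientation): joint-space move of the TCP to a pose.
- move_l(position, attitude=None, feed=0.15, until_force=None): straight line of the TCP; attitude=None keeps the orientation; feed is the mean speed in m/s. With until_force (N) it stops when the force on the tool has changed by that much, and returns True; else False.
- move_joints(angles): joint-space move.
- command_gripper(opening, newtons=None): finger opening in m; newtons is the grip in N (None keeps the last); returns when the fingers have stopped.
- sleep(seconds).
- inverse_kinematics(position, orientation): joint angles nearest the present ones, or None.
- sense(): the state.
- camera(name): name is "scene" or "top"; returns (picture, depth): 420x560x3 uint8, red, green, blue; 420x560 float32, m along the optical axis (not along the pixel's ray), 0 where there is no reading.
- camera_params(name): a dict with "K" (3x3 intrinsics, pixels), "position" and "rotation" of the camera in the world. Camera axes: x right, y down, z forward; pixel columns grow to the right and rows downward; lengths in m; the calibration is good to about 2 mm. A picture is of the moment at which its call begins. camera_params takes no time and is no camera call.
A pose or a line that the arm cannot do raises Unreachable and nothing moves.
- finish_job(): hands the job in; it is judged then, once.
The state is a dict: "time_s": time; "joint_pos": joint angles; "qd": joint speeds; "joint_efforts": joint torques, N m; "position": TCP position; "tcp_rot": TCP orientation; "wrist_force": force on the tool from outside, world axes, zero at the start; "ft_torque": the same for the moment, N m; "finger_gap": finger opening in m; "gripper_force": force on a finger pad.
Only numpy, scipy, OpenCV 4.12 (cv2) and the standard library are available. Lean on these libraries where they do the work, as an engineer would, in place of code of your own. Each camera call takes 0.05 s, during which the arm holds its last target. There are 200 camera calls.

## Working session

There is one attempt and no reset: what is moved stays moved. The work goes in short steps, each a Python script; the robot and the scene stay as the last script left them, time stands still between calls to the robot, and variables do not carry over. Pictures are saved under pics/ and viewed, at most 10 in all, crops included, and the job is handed in when it is done.

```bash
mkdir -p pics; ls; cat > a.py <<'E'
from rig import *
import cv2,numpy as np
for n in("scene","top"):
    im,d=camera(n);p=camera_params(n)
    np.savez(n+'.npz',im=im,d=d,**p)
    cv2.imwrite(f'pics/{n}0.png',im[:,:,::-1])
    print(n,np.round(p['K'],1).tolist(),np.round(p['position'],3),np.round(p['rotation'],3).tolist())
s=sense();print(s['time_s'],s['position'],s['tcp_rot'],s['wrist_force'])
E
python3 a.py
```

```text
pics
scene [[540.9, 0.0, 275.1], [0.0, 540.9, 216.7], [0.0, 0.0, 1.0]] [0.197 1.139 0.654] [[-0.957, -0.147, 0.249], [-0.288, 0.417, -0.862], [0.023, -0.897, -0.442]]
top [[496.8, 0.0, 278.7], [0.0, 496.8, 217.4], [0.0, 0.0, 1.0]] [ 0.278 -0.03   1.225] [[0.138, -0.966, 0.217], [-0.99, -0.136, 0.026], [0.004, -0.218, -0.976]]
0.1 [ 0.28290781 -0.612333    0.25537207] [[ 9.07787530e-01  4.19429544e-01 -8.10739148e-04]
 [ 4.19430318e-01 -9.07786226e-01  1.54121276e-03]
 [-8.95476659e-05 -1.73914230e-03 -9.99998484e-01]] [-0.84076319  0.57389117 -0.8346294 ]
```

View pics/scene0.png

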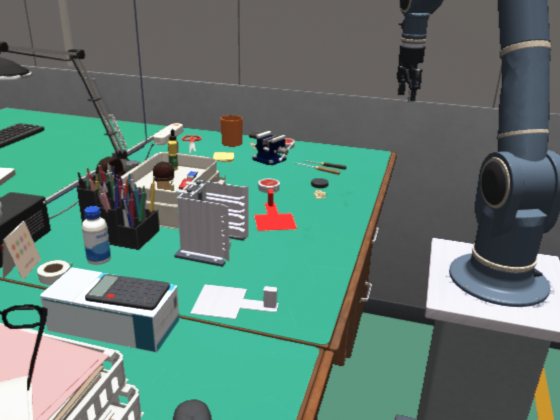

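View pics/top0.png

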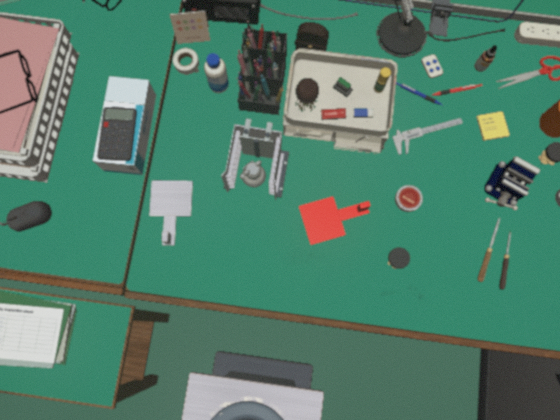

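The top view shows sheet-shaped things: silver at top (171,210) / scene (235,300), and red at top (325,220) / scene (273,215). The silver one matches the description. The rack is at top (256,160), with a grey eared thing at (253,172). On the right are a red/white tin (408,198) and a dark-lidded jar (399,258).

```bash
cat > h.py <<'E'
import cv2,numpy as np
V={n:np.load(n+'.npz') for n in("scene","top")}
def cloud(v):
    d=v['d'];K=v['K'];r,c=np.indices(d.shape)
    P=np.stack([(c-K[0,2])/K[0,0]*d,(r-K[1,2])/K[1,1]*d,d],-1)
    return P@v['rotation'].T+v['position']
def ray(v,uv,z):
    K=v['K'];q=np.array([(uv[0]-K[0,2])/K[0,0],(uv[1]-K[1,2])/K[1,1],1.])
    q=v['rotation']@q;p=v['position'];return p+q*(z-p[2])/q[2]
def proj(v,P):
    q=(np.atleast_2d(P)-v['position'])@v['rotation'];return (q[:,:2]/q[:,2:])*[v['K'][0,0],v['K'][1,1]]+[v['K'][0,2],v['K'][1,2]]
E
cat > b.py <<'E'
from h import *
t=V['top'];s=V['scene']
a=cv2.resize(t['im'][112:252,145:300],None,fx=3.8,fy=3.8,interpolation=cv2.INTER_CUBIC)
b=cv2.resize(s['im'][170:320,170:300],None,fx=3.5,fy=3.5,interpolation=cv2.INTER_CUBIC)
cv2.imwrite('pics/ctop.png',a[:,:,::-1]);cv2.imwrite('pics/cscene.png',b[:,:,::-1])
C=cloud(t)
# sheet: bright, low saturation
hsv=cv2.cvtColor(t['im'],cv2.COLOR_RGB2HSV)
m=((hsv[...,1]<60)&(hsv[...,2]>110)).astype(np.uint8)
roi=np.zeros_like(m);roi[170:252,140:205]=1;m&=roi
print('sheet px',m.sum());P=C[m>0];print('z',np.percentile(P[:,2],[1,25,50,75,95,99]))
lab=cv2.connectedComponentsWithStats(m);print(lab[2][1:])
pl=P[(P[:,2]<.02)]
print('bbox',pl.min(0),pl.max(0))
cs,_=cv2.findContours(m,cv2.RETR_EXTERNAL,cv2.CHAIN_APPROX_NONE);c=max(cs,key=cv2.contourArea)[:,0]
W=np.array([ray(t,p,.004)[:2] for p in c]);np.save('sheetW.npy',W)
g=P[P[:,2]>.035];print('grip',len(g),g.mean(0) if len(g) else 0)
# plate by minAreaRect of opened mask
o=cv2.morphologyEx(m,cv2.MORPH_OPEN,np.ones((21,21),np.uint8))
co=max(cv2.findContours(o,cv2.RETR_EXTERNAL,cv2.CHAIN_APPROX_NONE)[0],key=cv2.contourArea)[:,0]
Wp=np.array([ray(t,p,.004)[:2] for p in co]).astype(np.float32)
print('plate',cv2.minAreaRect(Wp*1000))
# rack cloud
Q=C[115:205,215:295].reshape(-1,3);Q=Q[(Q[:,2]>.14)&(Q[:,2]<.17)];print('rack top',len(Q),Q.min(0),Q.max(0),cv2.minAreaRect((Q[:,:2]*1000).astype(np.float32)))
np.save('racktop.npy',Q)
Q=C[155:195,235:270].reshape(-1,3);print('inside z hist',np.histogram(Q[:,2],bins=np.arange(-.005,.17,.01)))
Q=C[110:205,215:295].reshape(-1,3);print('rack all z',np.histogram(Q[:,2],bins=np.arange(-.005,.2,.01))[0])
for nm,uv in(('tin?',(408,198)),('jar?',(399,258))):print(nm,C[uv[1],uv[0]])
E
python3 b.py
```

```text
sheet px 1880
z [-0.0014473   0.00312118  0.00482161  0.00657536  0.01080849  0.04929657]
[[ 149  180   44   66 1880]]
bbox [ 0.44010348  0.22367693 -0.00493476] [0.61401561 0.33867901 0.01652125]
grip 74 [0.44374285 0.2462186  0.12660734]
plate ((561.0847778320312, 280.406982421875), (94.43685150146484, 105.61509704589844), 8.010701179504395)
rack top 534 [0.58988482 0.01672461 0.14008255] [0.73762106 0.1407584  0.16564487] ((664.6451416015625, 77.2192611694336), (124.06041717529297, 146.98243713378906), 88.8131332397461)
inside z hist (array([669, 110,  40,  83, 143,  57,  29,  67, 146,  41,   0,   4,   3,
         2,   0,   0,   0]), array([-0.005,  0.005,  0.015,  0.025,  0.035,  0.045,  0.055,  0.065,
        0.075,  0.085,  0.095,  0.105,  0.115,  0.125,  0.135,  0.145,
        0.155,  0.165]))
rack all z [3486 1099  149  120  207  137  105  248  270  173  131  189  444  182
  170  363   91    1    0    0]
tin? [ 0.63876764 -0.31208244  0.02349396]
jar? [ 0.47850088 -0.29426314  0.06070706]
```

```bash
python3 - <<'E'
import cv2,numpy as np
a=cv2.imread('pics/ctop.png');b=cv2.imread('pics/cscene.png')
h=max(len(a),len(b));f=lambda x:cv2.copyMakeBorder(x,0,h-len(x),0,0,0)
c=np.hstack([f(a),f(b)]);c=cv2.resize(c,None,fx=min(1,799/c.shape[1]),fy=min(1,799/c.shape[1]));print(c.shape,a.shape,b.shape);cv2.imwrite('pics/crop.png',c)
E
```

```text
(407, 799, 3) (532, 589, 3) (525, 455, 3)
```

View pics/crop.png

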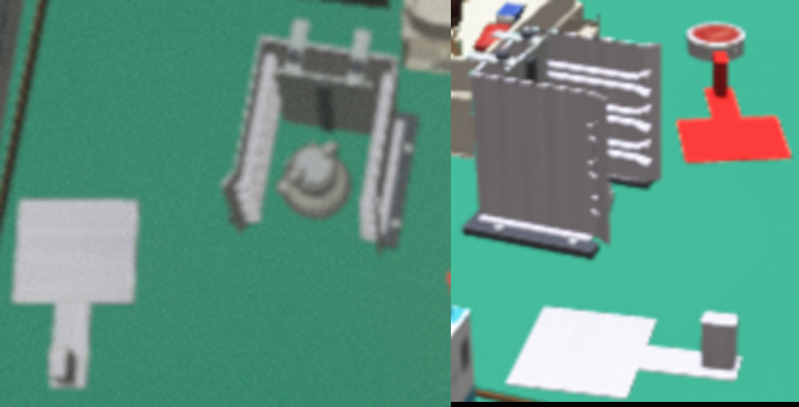

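The crops confirm it: an eared grey figurine (ornament) stands in the rack, and the plain silver sheet lies at the left. The jar (lid z 0.061) and the tin (z 0.023) are on the right. So the target is the 110 mm rails. Next I'll fit the rack walls and check the grip.

```bash
cat > c.py <<'E'
from h import *
Cs=cloud(V['scene']);Ct=cloud(V['top'])
def line(P,nm):
    l=cv2.fitLine((P[:,:2]*1000).astype(np.float32),cv2.DIST_HUBER,0,.01,.01).ravel()
    if l[0]<0:l[:2]*=-1
    n=np.array([-l[1],l[0]]);r=(P[:,:2]*1000-l[2:])@n
    print(nm,len(P),'yaw',np.degrees(np.arctan2(l[1],l[0])),'y@x=.66',l[3]+(660-l[2])*l[1]/l[0],'rms',np.median(abs(r)));return l
# left wall outer (scene)
Q=Cs[185:265,175:232].reshape(-1,3)
A=Q[(Q[:,2]>.02)&(Q[:,2]<.145)&(Q[:,1]>.115)&(Q[:,1]<.16)]
l=line(A,'left outer');x=A[:,0];print('x range',np.percentile(x,[.5,2,98,99.5]))
for a,b in zip(np.arange(.58,.74,.01),np.arange(.59,.75,.01)):
    k=(x>=a)&(x<b);print(round(a,2),k.sum(),np.round(np.median(A[k,1])*1000,1) if k.any() else '')
S=A[(x>.612)&(x<.715)];line(S,'left outer straight')
for n,C,(r0,r1,c0,c1) in(('scene',Cs,(175,245,195,252)),('top',Ct,(115,205,215,295))):
    Q=C[r0:r1,c0:c1].reshape(-1,3)
    B=Q[(Q[:,2]>.02)&(Q[:,2]<.155)&(Q[:,1]<.045)&(Q[:,1]>.005)&(Q[:,0]>.612)&(Q[:,0]<.715)];line(B,n+' right')
    B=Q[(Q[:,2]>.02)&(Q[:,2]<.155)&(Q[:,1]<.15)&(Q[:,1]>.115)&(Q[:,0]>.612)&(Q[:,0]<.715)];line(B,n+' left')
Q=Ct[115:205,215:295].reshape(-1,3);B=Q[(Q[:,2]>.145)&(Q[:,2]<.158)];print('top x range at .15',np.percentile(B[:,0],[.5,2,5,50,95,99.5]))
o=Q[(Q[:,2]>.05)&(Q[:,2]<.095)&(abs(Q[:,1]-.078)<.03)&(Q[:,0]<.685)];print('ornament',np.median(o,0),len(o),o.min(0),o.max(0))
# grip in scene
Q=Cs[285:312,258:282].reshape(-1,3);g=Q[(Q[:,2]>.015)&(Q[:,2]<.055)];print('grip',len(g),np.percentile(g,[5,50,95],axis=0))
c=np.array([.5611,.2804]);e=np.array([np.cos(np.radians(8)),np.sin(np.radians(8))])
G=np.r_[c-.106*e,.047];print('pred grip top',G,'px',proj(V['scene'],G),proj(V['top'],G))
E
python3 c.py
```

```text
left outer 2417 yaw -2.2184896 y@x=.66 131.72667 rms 1.4788735594059879
x range [0.59186388 0.59377862 0.71680756 0.71909065]
0.58 0 
0.59 150 139.4
0.6 167 134.5
0.61 196 132.4
0.62 194 132.4
0.63 202 132.0
0.64 191 132.0
0.65 192 131.5
0.66 184 131.5
0.67 198 130.7
0.68 196 130.9
0.69 182 130.9
0.7 192 130.6
0.71 168 130.3
0.72 5 127.0
0.73 0 
0.74 0 
left outer straight 1977 yaw -1.2722859 y@x=.66 131.45901 rms 1.3145448576480179
scene right 991 yaw -1.4184836 y@x=.66 23.544968 rms 2.3015942256064568
scene left 1161 yaw -1.8041903 y@x=.66 131.29347 rms 1.3492308500685624
top right 345 yaw 3.2762265 y@x=.66 26.206602 rms 4.529666322891063
top left 466 yaw -0.6153284 y@x=.66 124.61718 rms 2.628014926563714
top x range at .15 [0.59330497 0.59921735 0.60942121 0.69935965 0.73143337 0.73680549]
ornament [0.64059834 0.07929562 0.07757937] 256 [0.62346282 0.06088778 0.0507357 ] [0.68491549 0.10419034 0.09162458]
grip 221 [[0.44170955 0.26330367 0.01750193]
 [0.45294543 0.2725043  0.03557096]
 [0.46485261 0.27597682 0.04799454]]
pred grip top [0.45613158 0.26564765 0.047     ] px [[269.73044795 287.56233483]] [[164.925238   235.87930402]]
```

```bash
cat > r.py <<'E'
from rig import *
from h import *
def R(yaw):
    c,s=np.cos(yaw),np.sin(yaw);return np.array([[c,s,0],[s,-c,0],[0,0,-1.]])
SY=np.radians(8.0);G=np.array([.4553,.2656])
RY=np.radians(-1.3);RO=np.array([.654,.0756])
ex=np.array([np.cos(RY),np.sin(RY)]);ey=np.array([-ex[1],ex[0]])
def rackpos(x,y,z): # sheet-origin in cage frame -> TCP
    return np.r_[RO+ex*(x-.106)+ey*y,z+.034]
def rep(t=''):
    s=sense();print(t,round(s['time_s'],2),np.round(s['position'],4),'F',np.round(s['wrist_force'],2),'T',np.round(s['ft_torque'],3),'gap',round(s['finger_gap'],4),round(s['gripper_force'],1));return s
def snap(n,k):
    im,d=camera(n);np.savez(f'{n}{k}.npz',im=im,d=d,**camera_params(n));cv2.imwrite(f'pics/{n}{k}.png',im[:,:,::-1]);return im,d
E
cat > d.py <<'E'
from r import *
for x in(-.125,-.118,-.11,0): print(x,inverse_kinematics(rackpos(x,0,.15),R(RY)) is not None,inverse_kinematics(rackpos(x,0,.112),R(RY)) is not None)
movep([*G,.16],R(SY)); command_gripper(.05)
print(move_l([*G,.036],feed=.12,until_force=8)); rep('down')
command_gripper(.0,60); rep('grip')
move_l([*G,.10],feed=.08); rep('lift')
snap('scene',1);snap('top',1)
E
python3 d.py
```

```text
-0.125 True True
-0.118 True True
-0.11 True True
0 True True
False
down 4.88 [0.4557 0.266  0.0365] F [ 0.26 -0.12 -0.3 ] T [ 0.032 -0.025  0.015] gap 0.0499 0.0
grip 5.29 [0.4556 0.2657 0.0366] F [-1.23 -1.56  4.9 ] T [-0.1    0.131 -0.035] gap 0.0134 59.2
lift 6.24 [0.4551 0.2652 0.0996] F [ 0.15 -0.18 -1.01] T [-0.001  0.164  0.001] gap 0.0133 58.3
```

```bash
cat > e.py <<'E'
from h import *
import sys
k=sys.argv[1];c0=np.array([float(sys.argv[2]),float(sys.argv[3])]);yaw=float(sys.argv[4]);zlo,zhi=float(sys.argv[5]),float(sys.argv[6])
ex=np.array([np.cos(yaw),np.sin(yaw)]);ey=np.array([-ex[1],ex[0]])
for n in('scene','top'):
    v=np.load(f'{n}{k}.npz');C=cloud(v);hsv=cv2.cvtColor(v['im'],cv2.COLOR_RGB2HSV)
    L=np.stack([(C[...,:2]-c0)@ex,(C[...,:2]-c0)@ey],-1)
    m=(abs(L[...,0])<.06)&(abs(L[...,1])<.065)&(C[...,2]>zlo)&(C[...,2]<zhi)&(hsv[...,1]<70)
    i=m&(abs(L[...,0])<.042)&(abs(L[...,1])<.046)
    P=np.c_[L[i],C[i][:,2]]
    a=np.linalg.lstsq(np.c_[P[:,:2],np.ones(len(P))],P[:,2],rcond=None)[0]
    m2=cv2.morphologyEx(m.astype(np.uint8),cv2.MORPH_OPEN,np.ones((5,5)))
    co=max(cv2.findContours(m2,cv2.RETR_EXTERNAL,cv2.CHAIN_APPROX_NONE)[0],key=cv2.contourArea)[:,0]
    W=np.array([ray(v,p,a[2])[:2]*1000 for p in co],np.float32)
    print(n,i.sum(),'slope x,y (deg)',np.degrees(a[:2]),'top z centre',a[2],'rect',cv2.minAreaRect(W))
E
python3 e.py 1 .560 .280 .1396 .04 .10
```

```text
scene 1026 slope x,y (deg) [-0.27153577 -0.11236414] top z centre 0.06663012656929794 rect ((552.1701049804688, 281.58990478515625), (103.74520111083984, 107.6314697265625), 8.029844284057617)
top 876 slope x,y (deg) [ 0.12748302 -0.09627021] top z centre 0.06710579206076549 rect ((563.0507202148438, 280.27471923828125), (82.65028381347656, 103.32939147949219), 8.0139741897583)
```

View pics/scene1.png

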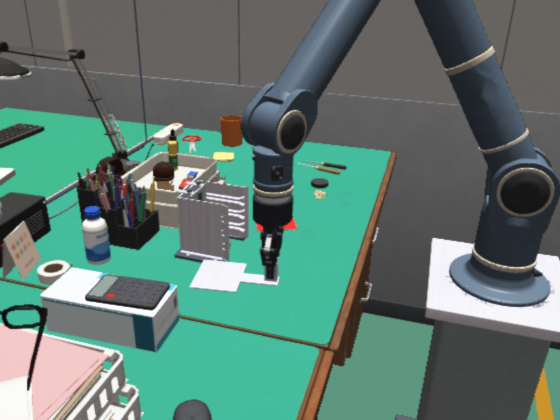

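```bash
sed -i 's/z+.034\]/z+.0366]/' r.py; cat > f.py <<'E'
from r import *
move_l([*G,.24],feed=.12)
p=rackpos(-.122,0,.2034);movep(p,R(RY))
move_l(rackpos(-.122,0,.1118),feed=.1);sleep(.3);rep('pre')
snap('scene',2);snap('top',2)
E
python3 f.py; c=$(python3 -c "
import numpy as np
y=np.radians(-1.3);e=np.array([np.cos(y),np.sin(y)]);p=np.array([.654,.0756])-.122*e;print(*p,y)"); python3 e.py 2 $c .09 .14
python3 - <<'E'
import cv2,numpy as np
a=cv2.imread('pics/scene2.png')[160:300,165:305];b=cv2.imread('pics/top2.png')[110:250,180:320]
f=lambda x:cv2.resize(x,(400,400),interpolation=cv2.INTER_CUBIC)
cv2.imwrite('pics/pre.png',np.hstack([f(a),f(b)]))
E
```

```text
pre 9.8 [0.4263 0.0807 0.1487] F [ 0.03 -0.75 -2.59] T [-0.004  0.135  0.027] gap 0.0135 58.4
scene 632 slope x,y (deg) [-0.07294685 -0.09837499] top z centre 0.11614629093674941 rect ((524.8711547851562, 81.39220428466797), (105.5062255859375, 108.84456634521484), 0.29289060831069946)
top 708 slope x,y (deg) [-0.006604   -0.15027268] top z centre 0.11642196520817162 rect ((532.3642578125, 78.55162811279297), (103.32476806640625, 92.00536346435547), 88.95186614990234)
```

View pics/pre.png

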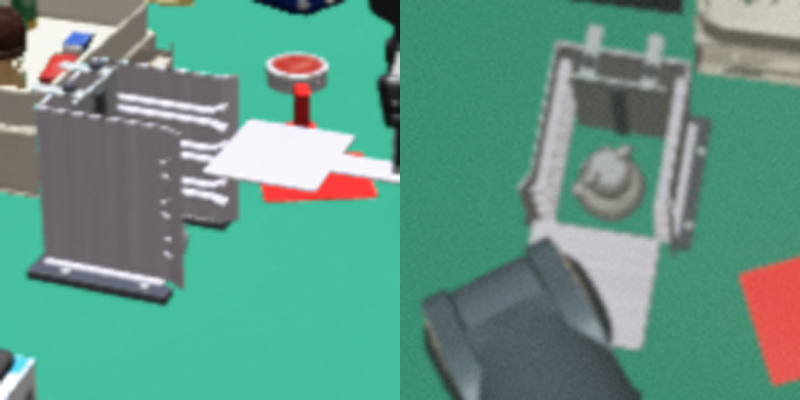

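The sheet is level, lined up before the mouth (scene crop (275,155), top crop (600,290)), at underside z ≈ 0.112. Now I'll feed it in, guarded by force.

```bash
cat > i.py <<'E'
from r import *
import sys
x,y,z,xe,thr=map(float,sys.argv[1:6])
sleep(.2);b=np.array(sense()['wrist_force'])
E3=np.c_[ex,ey]
while x<xe-1e-6:
    x=min(x+.005,xe);hit=move_l(rackpos(x,y,z),R(RY),feed=.03,until_force=thr)
    s=sense();f=np.array(s['wrist_force'])-b;fl=f[:2]@E3
    print(f"{s['time_s']:.1f} x{x*1e3:.0f} y{y*1e3:.1f} z{z*1e3:.1f} F {fl[0]:.1f} {fl[1]:.1f} {f[2]:.1f} T",np.round(s['ft_torque'],2),hit)
    if hit or fl[0]<-thr: print('hit',(s['position'][:2]-RO)@E3+[.106,0]);break
    if abs(fl[1])>1.0: y+=np.clip(fl[1]*.0004,-.0015,.0015)
    if abs(f[2])>1.5: z+=np.clip(f[2]*.0002,-.0008,.0008)
print('state',x,y,z)
E
python3 i.py -.122 0 .1118 -.02 5
```

```text
10.4 x-117 y0.0 z111.8 F 0.6 -1.0 -0.9 T [-0.    0.16  0.01] False
10.7 x-112 y-0.4 z111.8 F -0.2 0.3 -0.4 T [ 0.06  0.15 -0.02] False
11.1 x-107 y-0.4 z111.8 F -1.0 -0.2 -1.0 T [ 0.06  0.17 -0.04] False
11.4 x-102 y-0.4 z111.8 F -0.6 -0.1 -0.4 T [0.02 0.16 0.01] False
11.7 x-97 y-0.4 z111.8 F 0.5 -0.3 -0.6 T [0.01 0.16 0.04] False
12.0 x-92 y-0.4 z111.8 F 0.2 -0.4 -0.5 T [ 0.02  0.14 -0.03] False
12.3 x-87 y-0.4 z111.8 F 0.1 -0.7 -0.1 T [-0.04  0.11 -0.04] False
12.6 x-82 y-0.4 z111.8 F -0.0 -0.8 -0.2 T [0.01 0.15 0.02] False
12.9 x-77 y-0.4 z111.8 F 0.0 -0.2 -0.6 T [-0.01  0.16  0.01] False
13.3 x-72 y-0.4 z111.8 F -0.5 0.3 -0.5 T [-0.02  0.17  0.01] False
13.6 x-67 y-0.4 z111.8 F -0.1 0.2 0.2 T [-0.01  0.08  0.02] False
13.9 x-62 y-0.4 z111.8 F 0.3 -0.9 -1.3 T [-0.02  0.15 -0.01] False
14.2 x-57 y-0.4 z111.8 F 0.5 0.3 -0.6 T [ 0.03  0.22 -0.01] False
14.5 x-52 y-0.4 z111.8 F 0.5 -0.8 0.2 T [-0.01  0.18 -0.03] False
14.8 x-47 y-0.4 z111.8 F 0.6 1.2 -1.1 T [ 0.    0.14 -0.  ] False
15.2 x-42 y0.1 z111.8 F 0.9 -0.6 -0.4 T [ 0.05  0.18 -0.05] False
15.5 x-37 y0.1 z111.8 F 0.1 -0.3 -0.4 T [0.   0.16 0.02] False
15.8 x-32 y0.1 z111.8 F -0.3 -0.1 -0.4 T [-0.06  0.13 -0.04] False
16.1 x-27 y0.1 z111.8 F 0.3 -1.6 0.5 T [-0.01  0.12  0.01] False
16.4 x-22 y-0.5 z111.8 F 0.7 -0.3 -1.2 T [0.05 0.07 0.05] False
16.7 x-20 y-0.5 z111.8 F 1.1 0.1 0.2 T [0.04 0.11 0.04] False
state -0.02 -0.0005455585174420118 0.1118
```

```bash
python3 i.py -.02 -.0003 .1118 .016 4; python3 - <<'E'
from r import *
rep();snap('scene',3);snap('top',3)
a=cv2.imread('pics/scene3.png')[160:300,165:305];b=cv2.imread('pics/top3.png')[110:250,180:320]
f=lambda x:cv2.resize(x,(400,400),interpolation=cv2.INTER_CUBIC)
cv2.imwrite('pics/in.png',np.hstack([f(a),f(b)]))
E
```

```text
17.2 x-15 y-0.3 z111.8 F 0.7 -1.2 -0.1 T [ 0.    0.11 -0.  ] False
17.5 x-10 y-0.8 z111.8 F -0.0 -0.4 -0.3 T [0.14 0.06 0.11] False
17.7 x-5 y-0.8 z111.8 F -0.4 -0.4 0.8 T [ 0.05 -0.14  0.01] True
hit [-0.00880409 -0.00052497]
state -0.004999999999999998 -0.0007940877088119512 0.1118
 17.73 [0.5392 0.0777 0.1475] F [-0.5   0.5  -0.66] T [ 0.051 -0.142  0.006] gap 0.0139 59.1
```

View pics/in.png

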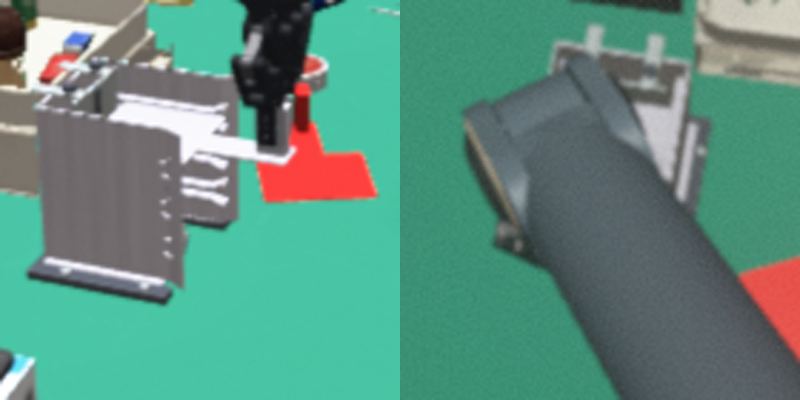

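The sheet is in the top rails (scene crop (165,125)), and contact came at x ≈ −9 mm, which is within the stop's range. I'll press once more to confirm it is the stop.

```bash
cat > j.py <<'E'
from r import *
E3=np.c_[ex,ey]
sleep(.3);rep('rest');b=np.array(sense()['wrist_force'])
x0=((sense()['position'][:2]-RO)@E3)[0]+.106
for i in range(8):
    x=x0+.001*(i+1);hit=move_l(rackpos(x,-.0005,.1112),R(RY),feed=.01,until_force=7);sleep(.1)
    s=sense();f=np.array(s['wrist_force'])-b;q=(s['position'][:2]-RO)@E3
    print(round(x*1e3,1),'got',np.round((q[0]+.106)*1e3,2),round(s['position'][2],4),'F',np.round(f[:2]@E3,1),round(f[2],1),np.round(s['ft_torque'],2),hit)
    if hit or f[:2]@ex<-6:break
E
python3 j.py
```

```text
rest 18.12 [0.5389 0.0776 0.1472] F [ 1.98 -0.04  0.33] T [ 0.152 -0.555  0.016] gap 0.0133 59.1
-8.1 got -8.86 0.1474 F [-3.   0.6] -1.7 [0.26 0.3  0.06] False
-7.1 got -8.46 0.1474 F [-6.3  0.9] -0.8 [ 0.18  1.18 -0.03] False
```

```bash
cat > k.py <<'E'
from r import *
rep('a');snap('scene',4)
C=cloud(V['top']);L=(C[...,:2]-RO)@np.c_[ex,ey]
m=(abs(L[...,1])<.036)&(C[...,2]>.06)&(C[...,2]<.14)&(L[...,0]>.03)&(L[...,0]<.075)
print('stop face x pts',m.sum(),np.percentile(L[m][:,0],[5,25,50,75,95]))
command_gripper(.05,20);rep('open');sleep(.3)
s=sense();p=s['position'];move_l([p[0],p[1],.26],feed=.1);rep('up')
snap('scene',5)
q=p.copy();q=np.array([.45,-.25,.30]);movep(q,R(RY));snap('top',6);snap('scene',6);rep('away')
E
python3 k.py; python3 e.py 6 .6454 .0755 -.0227 .10 .13
python3 - <<'E'
import cv2,numpy as np
a=cv2.imread('pics/scene6.png')[160:300,165:305];b=cv2.imread('pics/top6.png')[110:250,180:320]
f=lambda x:cv2.resize(x,(400,400),interpolation=cv2.INTER_CUBIC)
cv2.imwrite('pics/out.png',np.hstack([f(a),f(b)]))
E
```

```text
a 18.9 [0.5396 0.0777 0.1474] F [-4.29  0.99 -0.43] T [ 0.183  1.178 -0.026] gap 0.0134 59.1
stop face x pts 498 [0.03291817 0.03732821 0.03826084 0.06243032 0.06404781]
open 19.39 [0.5414 0.0776 0.148 ] F [ 0.82 -0.64 -0.34] T [-0.02   0.055  0.019] gap 0.0503 0.0
up 20.97 [0.5405 0.0774 0.2593] F [ 0.96 -0.98 -1.01] T [0.005 0.007 0.019] gap 0.0499 0.0
away 22.41 [ 0.4508 -0.2484  0.3   ] F [-0.66  0.57 -0.08] T [ 0.011 -0.036  0.016] gap 0.0498 0.0
scene 272 slope x,y (deg) [-0.10230292 -4.78288557] top z centre 0.11284506600587381 rect ((645.9720458984375, 41.421321868896484), (112.46601867675781, 123.27616882324219), 87.87760925292969)
top 1322 slope x,y (deg) [ 0.12810335 -1.06228633] top z centre 0.11500091924805352 rect ((644.8640747070312, 79.76112365722656), (108.24346923828125, 116.32237243652344), 88.07781982421875)
```

View pics/out.png

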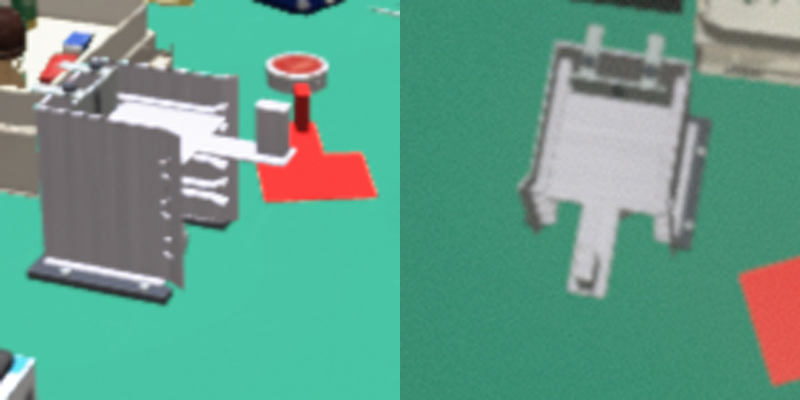

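The sheet lies home in the top rails with the touch bar covered, and its leading edge matches the stop face (37–38 mm). To rule out any spring-back on release, I'll nudge the tongue end gently with closed fingers.

```bash
cat > l.py <<'E'
from r import *
E3=np.c_[ex,ey]
P=lambda x,z:np.r_[RO+ex*x-.0005*ey,z]
movep(P(-.18,.24),R(RY));command_gripper(0,20)
move_l(P(-.18,.132),feed=.1);sleep(.3);b=np.array(sense()['wrist_force'])
hit=move_l(P(-.148,.132),feed=.03,until_force=3)
if not hit:
    hit=move_l(P(-.125,.132),feed=.012,until_force=4)
sleep(.15);s=sense();print(hit,((s['position'][:2]-RO)@E3)*1e3,(np.array(s['wrist_force'])-b)[:2]@E3)
x=((s['position'][:2]-RO)@E3)[0]
for i in range(4):
    h=move_l(P(x+.001*(i+1),.132),feed=.01,until_force=7);sleep(.1);s=sense();f=(np.array(s['wrist_force'])-b)[:2]@E3
    print(h,((s['position'][:2]-RO)@E3)*1e3,f)
    if h or f[0]<-5:break
move_l(P(-.18,.132),feed=.05);move_l(P(-.18,.26),feed=.15);movep(np.array([.45,-.25,.30]),R(RY))
snap('top',7);snap('scene',7);rep()
for n in('top','scene'):
    a,b=[cv2.cvtColor(np.load(f'{n}{k}.npz')['im'],cv2.COLOR_RGB2GRAY).astype(np.float32) for k in(6,7)]
    sl=(slice(180,220),slice(235,262)) if n=='top' else (slice(190,220),slice(240,270))
    print(n,cv2.phaseCorrelate(a[sl],b[sl],cv2.createHanningWindow(a[sl].shape[::-1],cv2.CV_32F)))
E
python3 l.py
```

```text
True [-141.20033525   -0.8768732 ] [ 0.03646841 -1.6168815 ]
False [-140.56449229   -0.59901015] [-1.05484361 -1.6487888 ]
False [-140.48090108   -0.647817  ] [-4.77508278 -0.65295234]
False [-140.4822347    -0.50411196] [-6.62555294 -1.07156332]
 32.43 [ 0.4506 -0.2481  0.3   ] F [ 0.08  0.58 -0.19] T [ 0.066  0.043 -0.051] gap 0.0 0.0
top ((0.5723417303018259, 0.0075735949450326245), 0.8145023319456313)
scene ((0.005591061135735487, -0.007304476629403922), 0.9989843866560194)
```

```bash
python3 -c "
from rig import *
print(finish_job())"
```

```text
the job is handed in; nothing more can be done
None
```

The cover sheet is in the top (110 mm) rails above the ornament, released and firm against the depth stop; the job was handed in after about 32 s of robot time, and no verdict came back.

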